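Lock a sled of cosmetic jars under the bench cap sealer and start the seal

TASK

Clear the white sled of open jars, which must not go under the sealing head: stand them upright in the grey tray, and set every closed jar from the tray upright in a pocket of the sled. Pull up the sprung bar knob of the stop pin, turn it counter-clockwise so that it drops into its shallow parking slot, and push the sled all the way home under the head. Then pull and turn the knob back so that the pin drops fully down behind the sled, and only after that press the green start button and let go; leave the tally counter where it is.

Things in the scene. Friction and masses are not known exactly. Their poses are not given: they have to be found in the camera images.
- sealer: fixed bench cap sealer (place and yaw vary). Origin on the table; x = 0 is the jar row, y = 0 the tunnel mouth, z up. Its lane runs along y from 322 (open end) to -214 mm (end stop); the sled goes toward -y. Lane floor 6 mm above the table, side play 2.5 mm each way. The stop pin is at x = -72, y = 94 mm
- home (a point): mark on the lane floor under the head, fixed to the sealer: the sled's origin is here when the sled is home against the end stop. As found the sled's origin is 232 mm nearer the open end (+y). In the sealer's frame the white sealing head above it spans y = 0 to -210 and x = -97 to 59 mm; its underside is 67 mm above the table, its top 107 mm for the 50 mm next to the mouth and 151 mm behind
- sled: white jar sled in the lane, 116 x 300 x 12 mm, about 0.45 kg, axes as the sealer's. Origin on its underside below the middle pocket; plate x = -76 to 40, y = -110 (nose) to 189.5 mm (tail). As found the stop pin (10 mm) stands in a 16 mm notch in its -x edge and holds it; at home the pin drops 3.5 mm behind the tail; elsewhere it lands on the plate and stays up
- pocket0 (a point): centre of the floor of the sled's pocket nearest the nose; the three pockets are round, 63 mm wide, 5 mm deep, 68 mm apart along the lane, floor 7 mm above the sled's underside
- pocket1 (a point): centre of the floor of the middle pocket
- pocket2 (a point): centre of the floor of the pocket nearest the handle
- sled_handle (a point): middle of the sled's steel handle: level round bar 12 mm thick, 48 mm long across the lane (along x), on two posts, its axis 65 mm above the sled's underside (71 mm above the table). Grip it from above with the fingers closing along the lane, or push it; with the sled home it stays 68 mm outside the tunnel mouth
- stop_grip (a point): grip point on the upright axis of the stop pin's black bar knob, 72 mm above the table with the pin down. The bar is 46 mm long (point's x), 13 mm thick (point's y), 26 mm high; its top is 11 mm above this point, its foot 15 mm below. Under it a 33 mm disc (upper face 12.5 mm below this point) and a slotted steel collar, rim 52 mm above the table
- stop_lift (a joint): height of pin and knob in m: 0 = down (pin blocks the lane), 0.013 = parked in the shallow slot (pin 3 mm above the sled), over 0.016 needed to turn between the slots, 0.022 = upper limit. A spring pulls it down with 5 N at 0 and 8 N at the top. Let go between the slots it rests on the collar rim at 0.016
- stop_turn (a joint): turn of the knob in rad, counter-clockwise seen from above: 0 = deep slot (pin can drop fully; bar across the lane), 1.309 (75 degrees) = shallow parking slot. Each slot has about 0.08 rad of play either way; limits -0.10 and 1.41
- start_top (a point): centre of the top of the green start button, 28 mm wide, on top of the sealing head; it is pressed straight down
- start (a joint): travel of the start button in m: 0 = out, 0.006 = fully in (5 N); it counts as pressed from 0.0045 and springs back
- infeed_tray: low grey tray, 104 x 236 mm, walls 12 mm high and 4 mm thick, floor 4 mm; origin on the table under its centre; fixed, position and yaw vary. The closed jars stand in it in a row along its y axis, centres at least 60 mm apart; it has room for three jars
- tally: round chromed tally counter, 55 x 51 x 28 mm, lying on the table in front of the sealer; bystander, origin at the centre of its underside
- open_a: open jar: lilac, without lid, filled with balm, 57 mm wide and 34 mm high, 50 g, origin at the centre of its underside, z up its axis; one or two such jars stand in pockets of the sled, an absent one is None
- open_b: open jar: lilac, without lid, filled with balm, 57 mm wide and 34 mm high, 50 g, origin at the centre of its underside, z up its axis; one or two such jars stand in pockets of the sled, an absent one is None
- open_c: open jar: lilac, without lid, filled with balm, 57 mm wide and 34 mm high, 50 g, origin at the centre of its underside, z up its axis; one or two such jars stand in pockets of the sled, an absent one is None
- jar_a: closed lilac cosmetic jar, 58 mm wide and 47 mm high, 63 g, origin at the centre of its underside, z up its axis; two or three such jars stand in the tray, an absent one is None
- jar_b: closed lilac cosmetic jar, 58 mm wide and 47 mm high, 63 g, origin at the centre of its underside, z up its axis; two or three such jars stand in the tray, an absent one is None
- jar_c: closed lilac cosmetic jar, 58 mm wide and 47 mm high, 63 g, origin at the centre of its underside, z up its axis; two or three such jars stand in the tray, an absent one is None

How it is judged:
By the outcome, as a careful person would: the job done as asked, in the order asked, and still so for the second after the job is handed in, with the robot touching nothing.
Of jar_a, jar_b, jar_c only 2 to 3 are there at a start; the rules pass over those that are not, and their reading is None.
Of open_a, open_b, open_c only 1 to 2 are there at a start; the rules pass over those that are not, and their reading is None.
At some moment in a run one of jar_a, jar_b, jar_c may be knocked a few centimetres aside while the robot is not near it.
Once in a run the grip may slacken for a moment while it holds something.
It also fails if it takes over 208 s, if anything falls off the work surface, if the arm or the gripper's body presses on something with over 40 N, if the wrist force passes 120 N, or if a joint passes its speed limit or range.

ROBOT

A 7-joint arm with a two-finger parallel gripper is mounted at the origin on the work surface; the furniture and walls round the work are solid. World frame = base frame: x ahead of the robot, y to its left, z up, the work surface at z = 0. Lengths are in m, angles in rad, forces in N, time in s.
With the tool pointing down it reaches from about 0.4 to 0.875 m from the base axis. Payload 19.3 kg.
Tool frame: the origin (TCP) lies on the centre line of the jaws, within the pads' length; the fingertips stand 14 mm ahead of it and the grasp point (between the pads) lies 5 mm behind it (bot.tip_extent is the distance from the TCP to the fingertips, in m); z points along the fingers, y is the line along which they close (so a half turn about z gives the same grasp; the last joint's range is limited). The gripper opens to 85 mm and grips with 20 to 120 N. Pads are 22 mm wide; open, the fingers measure 114 mm over their backs; the gripper's body (76 mm by 85 mm) begins 54 mm behind the grasp point. The pads swing forward as they close: fully open they stand 13 mm farther back than shut.
Start: joints at [-1.384, 0.521, -0.036, 1.599, 0.021, 1.021, -0.113], TCP at [0.159, 0.604, 0.245] pointing down, gripper open.
Joint ranges: [-2.91, 2.91], [-0.3, 2.13], [-1.5, 1.42], [0.17, 2.43], [-1.26, 4.41], [0.16, 1.93], [-2.52, 2.52]. Speed limits (rad/s): [1.89, 1.89, 2.39, 2.39, 3.01, 3.01, 3.01].

INTERFACE

Orientations are given as [roll, pitch, yaw] about the fixed x, y, z axes, in that order (R = Rz(yaw) Ry(pitch) Rx(roll)).
In Python, from workcell import monitor, grab_frame, camera_model, bot gives the robot as it stands.
- The arm moves only by the tool move_arm, never from a script. Its argument "moves" is a list of rows, each a list of 4 numbers: the shift along the world's x, y, z in mm, then the turn about the world's z in rad. A call has 1 to 12 rows; each row is the pose to reach, as a shift and turn from the pose commanded when the call began; what a row does not reach only later rows make up. A row lasts 1/8 s, in which the tool goes at most 62.5 mm and 10.7 degrees, less where a joint would pass 70% of its speed; a pose out of reach is approached as far as the arm can. A call with a gripper value outside its range is refused whole. "gripper" is the opening, from 0 (shut) to 1 (fully open), set as the call begins (left out, the last holds). The fingers move at their own pace and stop on an object; "newtons" is the grip in N (left out, the last holds). Time passes only in rows, so rows that repeat a pose let the fingers close. It gives the time, the measured TCP pose, the force, the opening and the grip force at its end, in the units of the state.
- monitor.observe(): the state, without advancing time (a new reading comes with each control period).
- grab_frame(name): name is "scene" or "top" or "wrist"; returns the picture (420x560x3 uint8, blue, green, red); there is no depth.
- camera_model(name): a dict with "vfov" (degrees; the focal length in pixels is half the picture's height over the tangent of half this angle, whatever the lens; pixels are square), "cx", "cy" (the principal point, pixels), "R" (3x3) and "t" (3): a world point X has camera coordinates R X + t; the wrist camera has in their place "T_tool_cam" (4x4, takes a point from camera to tool coordinates, whose origin is the TCP and whose axes are the flange's). Camera axes: x right, y down, z forward; pixel columns grow to the right and rows downward; lengths in m; the calibration is good to about 2 mm. A picture is of the moment at which its call begins: read the wrist's pose just before it. camera_model takes no time and is no camera call.
- bot.job_done(): hands the job in; it is judged then, once.
The state is a dict: "clock": time; "qpos": joint angles; "qd": joint speeds; "joint_efforts": joint torques, N m; "position": TCP position; "tool_rot": TCP orientation; "force": force on the tool from outside, world axes, zero at the start; "moment": the same for the moment, N m; "grip_width": finger opening in m; "finger_force": force on a finger pad.
Only numpy, scipy, OpenCV 4.12 (cv2) and the standard library are available. Lean on these libraries where they do the work, as an engineer would, in place of code of your own. Each camera call takes 0.05 s, during which the arm holds its last target. There are 200 camera calls.

## Working session

There is one attempt and no reset: what is moved stays moved. The work goes in short steps, Python scripts to look and compute and a tool call to move; the robot and the scene stay as the last step left them, time stands still between calls to the robot, and variables do not carry over. Pictures are saved under pics/ and viewed, at most 14 in all, crops included, and the job is handed in when it is done.

Besides the shell and the picture viewer there is one more tool, called after "Emit:" in YAML: its name, and indented under it one key for each argument. move_arm: Moves the arm, as the interface text tells. Its arguments: {"type":"object","properties":{"moves":{"type":"array","items":{"type":"array","items":{"type":"number"}}},"gripper":{"type":"number"},"newtons":{"type":"number"}},"required":["moves"]}

```bash
ls; mkdir -p pics; python3 - <<'E'
from workcell import monitor, grab_frame, camera_model, bot
import cv2,numpy as np
s=monitor.observe();print(s['clock'],s['position'],s['tool_rot'],s['grip_width'])
for n in("scene","top","wrist"):
    cv2.imwrite(f"pics/{n}0.png",grab_frame(n));print(n,camera_model(n))
E
```

```text
pics
0.0 [0.15871465 0.60419358 0.24473247] [-3.14048696e+00  1.28994649e-04  2.88480975e+00] 0.08582956356263984
scene {'vfov': 57.470864042686394, 'cx': 279.37263891454586, 'cy': 210.03747563961127, 'R': array([[ 7.07184063e-01, -7.07029358e-01,  4.33639792e-04],
       [-4.44498746e-01, -4.45072799e-01, -7.77387335e-01],
       [ 5.49828670e-01,  5.49563182e-01, -6.29022053e-01]]), 't': array([-0.2666854 ,  0.36453175,  0.69993755])}
top {'vfov': 44.78648185563504, 'cx': 283.7494355326249, 'cy': 205.82159034112044, 'R': array([[-0.00942114, -0.99935425, -0.03467452],
       [-0.98233073,  0.01573132, -0.18649091],
       [ 0.18691596,  0.03230489, -0.9818446 ]]), 't': array([0.14624097, 0.52332793, 1.04808028])}
wrist {'vfov': 67.95374174489109, 'cx': 280.9797884588243, 'cy': 206.80681236536626, 'T_tool_cam': array([[-6.83511224e-04, -9.56166641e-01, -2.92822280e-01,
         7.44471571e-02],
       [ 9.99999223e-01, -9.58876434e-04,  7.96848400e-04,
         1.18463423e-03],
       [-1.04270024e-03, -2.92821508e-01,  9.56166553e-01,
        -1.28177482e-01],
       [ 0.00000000e+00,  0.00000000e+00,  0.00000000e+00,
         1.00000000e+00]])}
```

View pics/top0.png

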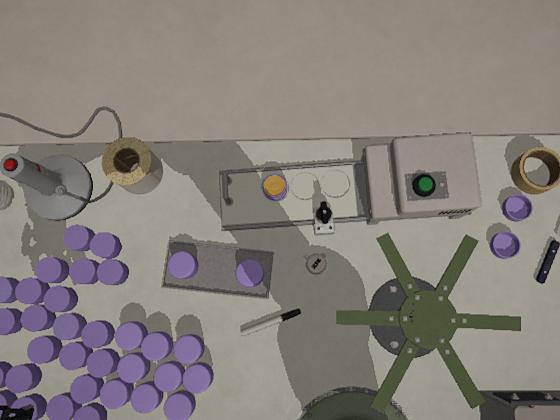

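View pics/scene0.png

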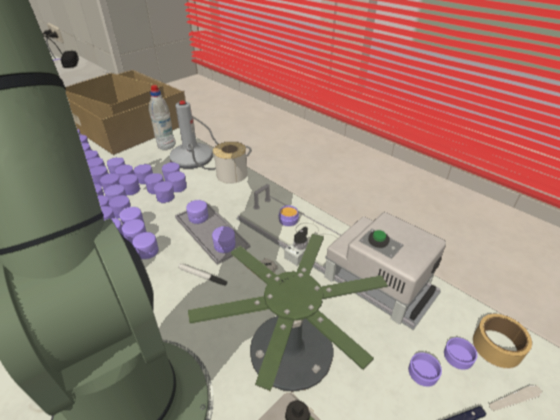

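The top view shows one open jar (orange balm) at (274,186) in pocket2. Pockets 1 and 0 are empty at about (303,186) and (335,184). The knob is at (323,212), the button at (425,184), the closed jars at (182,265) and (250,272) in the tray, and the tally at (316,263).

```bash
cat > h.py <<'E'
from workcell import monitor, grab_frame, camera_model, bot
import cv2,numpy as np
from scipy.spatial.transform import Rotation as Ro
def cam(n,s=None):
    m=camera_model(n);f=210/np.tan(np.radians(m['vfov'])/2)
    K=np.array([[f,0,m['cx']],[0,f,m['cy']],[0,0,1]])
    if n!='wrist': return K,np.array(m['R']),np.array(m['t'])
    s=s or monitor.observe()
    T=np.eye(4);T[:3,:3]=Ro.from_euler('xyz',s['tool_rot']).as_matrix();T[:3,3]=s['position']
    M=np.linalg.inv(T@m['T_tool_cam']);return K,M[:3,:3],M[:3,3]
def p2w(c,uv,z):
    K,R,t=c;d=R.T@np.linalg.inv(K)@np.array([uv[0],uv[1],1.]);o=-R.T@t
    return o+d*(z-o[2])/d[2]
def w2p(c,X):
    K,R,t=c;p=K@(R@np.array(X)+t);return p[:2]/p[2]
def tri(c1,u1,c2,u2):
    A=[];b=[]
    for (K,R,t),u in((c1,u1),(c2,u2)):
        d=R.T@np.linalg.inv(K)@np.array([u[0],u[1],1.]);d/=np.linalg.norm(d);P=np.eye(3)-np.outer(d,d);A.append(P);b.append(P@(-R.T@t))
    return np.linalg.solve(sum(A),sum(b))
def blobs(im,lo,hi,amin=60):
    m=cv2.inRange(cv2.cvtColor(im,cv2.COLOR_BGR2HSV),lo,hi)
    n,l,st,ce=cv2.connectedComponentsWithStats(m)
    return [(ce[i].round(1),st[i]) for i in range(1,n) if st[i][4]>amin]
E
python3 - <<'E'
from h import *
t=cv2.imread('pics/top0.png');s=cv2.imread('pics/scene0.png');c=cam('top');cs=cam('scene')
print('base px',w2p(c,[0,0,0]), 'cam',-c[1].T@c[2],-cs[1].T@cs[2])
for nm,lo,hi in(('orange',(8,120,120),(25,255,255)),('green',(60,120,40),(85,255,255)),('lilac',(120,60,60),(140,255,255))):
    for im,n in((t,'t'),(s,'s')):
        if nm!='lilac' or n=='t':
            print(nm,n,[(b[0].tolist(),b[1].tolist()) for b in blobs(im,lo,hi,40)])
for nm,u,z in(('p1',(302.5,186),.018),('p0',(335,183.5),.018),('open',(274,186),.052),('ja',(182,265),.051),('jb',(250,271),.051),('knob',(323,208),.083),('btn',(425,184),.16),('tally',(316,263),.028),('h1',(224,172),.071),('h2',(230,203),.071)):
    print(nm,p2w(c,u,z).round(3))
cv2.imwrite('pics/topz.png',cv2.resize(t[130:310,150:490],(800,424),interpolation=cv2.INTER_CUBIC))
E
```

```text
base px [354.8646621  460.30967215] cam [0.31955594 0.10405578 1.1317187 ] [-0.03421616 -0.41097115  0.72377417]
orange t [([274.1, 185.2], [264, 176, 21, 20, 331])]
orange s [([288.2, 211.5], [281, 208, 15, 8, 97])]
green t [([425.1, 184.0], [418, 177, 15, 15, 182])]
green s [([379.2, 235.2], [374, 232, 11, 8, 70])]
lilac t [([275.0, 190.1], [262, 174, 25, 26, 149]), ([516.9, 207.3], [502, 194, 30, 27, 613]), ([89.7, 342.4], [0, 225, 213, 195, 19295]), ([504.7, 244.6], [490, 231, 30, 28, 625]), ([182.6, 264.7], [168, 251, 30, 28, 661]), ([249.5, 272.6], [236, 259, 28, 28, 612]), ([188.4, 348.4], [174, 335, 30, 29, 697])]
p1 [0.576 0.098 0.018]
p0 [0.581 0.026 0.018]
open [0.569 0.16  0.052]
ja [0.401 0.357 0.051]
jb [0.386 0.212 0.051]
knob [0.513 0.057 0.083]
btn [ 0.543 -0.138  0.16 ]
tally [0.403 0.072 0.028]
h1 [0.598 0.267 0.071]
h2 [0.529 0.253 0.071]
```

View pics/topz.png

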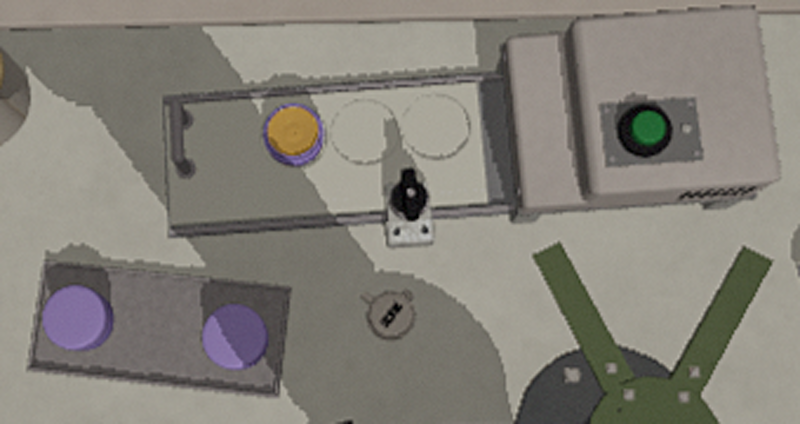

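The zoom gives pocket1 at about (304.3,185.7) and pocket0 at about (334.9,183.5) in full-image pixels. The sealer is slightly yawed, and a green spider stand sits between the robot and the head. I'll check that stand's height and fit the sealer pose.

```bash
python3 - <<'E'
from h import *
from scipy.optimize import least_squares
c=cam('top');cs=cam('scene')
print('hub',tri(c,(428,316),cs,(293,296)),'armR tip',tri(c,(520,322),cs,(358,362)),'armL tip',tri(c,(337,317),cs,(233,250)))
print('btn',tri(c,(425.1,184),cs,(379.2,235.2)),'tip',bot.tip_extent)
Z=lambda u,v:(u/2.353+150,v/2.353+130)
L=np.array([[0,128,18],[0,60,18],[-72,94,83]])/1e3
U=np.array([Z(363,131),Z(435,126),Z(410,190)])
def X(p,l): return np.array([p[0]+np.cos(p[2])*l[0]-np.sin(p[2])*l[1],p[1]+np.sin(p[2])*l[0]+np.cos(p[2])*l[1],l[2]])
r=least_squares(lambda p:np.concatenate([w2p(c,X(p,l))-u for l,u in zip(L,U)]),[.58,-.03,.06])
print(r.x,r.fun.round(2))
for a,b in((Z(172,232),Z(505,211)),(Z(165,97),Z(500,75))):
    for z in(.006,.02):
        A,B=p2w(c,a,z),p2w(c,b,z);d=A-B;print('edge yaw',np.arctan2(-d[0],d[1]))
for l in ((0,196,47),(0,300,71)): print(X(r.x,np.array(l)/1e3),w2p(c,X(r.x,np.array(l)/1e3)))
E
```

```text
hub [ 0.29163999 -0.12312272  0.1763733 ] armR tip [ 0.27583792 -0.28255442  0.1757766 ] armL tip [0.29070747 0.04174811 0.1756825 ]
btn [ 0.54133331 -0.13649918  0.16850367] tip 0.014
[ 0.58559077 -0.03396024  0.07207376] [ 0.26  0.16 -0.03 -0.36 -0.22  0.18]
edge yaw 0.048949095734231125
edge yaw 0.048949095734231216
edge yaw 0.04893244471754287
edge yaw 0.04893244471754304
[0.57147654 0.1615309  0.047     ] [273.59271249 185.56467312]
[0.56398736 0.2652609  0.071     ] [224.66958847 187.26948235]
```

Emit:
move_arm:
  moves:
    - [30,-40,30,-0.1]
    - [75,-90,55,-0.25]
    - [115,-140,55,-0.4]
    - [155,-190,55,-0.55]
    - [195,-245,55,-0.7]
    - [235,-300,55,-0.85]
    - [275,-350,55,-1.0]
    - [310,-400,55,-1.15]
    - [340,-435,55,-1.25]
    - [340,-445,55,-1.25]
    - [340,-445,55,-1.25]
  gripper: 1
  newtons: 40

```text
clock: 1.52
position: [0.4987, 0.1589, 0.3001]
tool_rot: [-3.141, 0.0, 1.634]
force: [-0.9, 0.5, 0.5]
grip_width: 0.0856
finger_force: 0.0
```

```bash
python3 - <<'E'
from h import *
s=monitor.observe();print(s['clock'],s['position'],s['tool_rot'],s['force'],s['qpos'].round(2) if hasattr(s['qpos'],'round') else s['qpos'])
im=grab_frame('wrist');cv2.imwrite('pics/w1.png',im);np.save('s1.npy',np.r_[s['position'],s['tool_rot']])
E
```

```text
1.525 [0.49866202 0.15887832 0.30012226] [-3.14110206e+00  1.19865006e-04  1.63379752e+00] [-0.91010597  0.49147094  0.47108552] [-0.75  0.32  0.42  1.81 -0.15  1.04 -0.21]
```

View pics/w1.png

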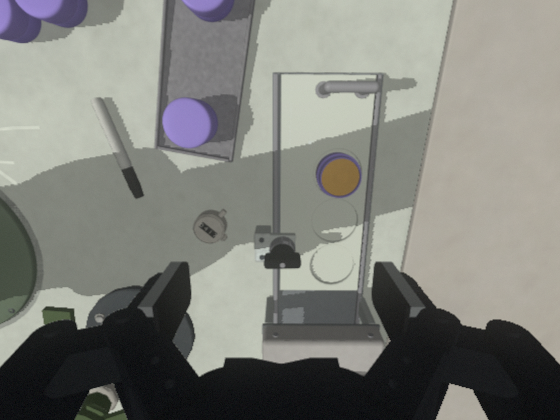

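The wrist view shows the open jar's balm at (340,177), pocket1 at about (334,221), pocket0 at about (332,263), the handle bar from (324,90) to (379,87), the knob at (282,250), a tray jar at (190,123) and the lane rails.

```bash
cat >> h.py <<'E'
from scipy.optimize import least_squares
def X(p,l):
    l=np.array(l)/1e3
    return np.array([p[0]+np.cos(p[2])*l[0]-np.sin(p[2])*l[1],p[1]+np.sin(p[2])*l[0]+np.cos(p[2])*l[1],l[2]])
def lilac(im,c,z,amin=250):
    out=[]
    for ce,st in blobs(im,(115,50,40),(145,255,255),amin):
        out.append((p2w(c,(st[0]+st[2]/2-.5,st[1]+st[3]/2-.5),z).round(4).tolist(),st.tolist()))
    return out
E
python3 - <<'E'
from h import *
a=np.load('s1.npy');c=cam('top');cw=cam('wrist',dict(position=a[:3],tool_rot=a[3:]))
im=cv2.imread('pics/w1.png')
ob=blobs(im,(8,120,60),(25,255,255),200)[0];print('orange',ob, 'world',p2w(cw,ob[0],.045))
for u,z in(((334,221),.018),((332,263),.018),((324,90),.071),((379,87),.071),((282,250),.083)):print(u,p2w(cw,u,z).round(4))
print('jars wrist',lilac(im,cw,.051)); print('jars top',[j for j in lilac(cv2.imread('pics/top0.png'),c,.051) if j[1][4]<690 and j[1][0]<300])
Z=lambda u,v:(u/2.353+150,v/2.353+130)
F=[(c,[0,128,18],Z(363,131)),(c,[0,60,18],Z(435,126)),(c,[-72,94,83],Z(410,190)),(cw,[0,128,18],(334,221)),(cw,[0,60,18],(332,263)),(cw,[-72,94,83],(282,252))]
r=least_squares(lambda p:np.concatenate([w2p(k,X(p,l))-u for k,l,u in F]),[.58,-.03,.06]);print(r.x,r.fun.round(1))
# rails: edges in wrist picture (lower ends/upper ends)
for A,B in(((277,73),(276,320)),((380,73),(364,320))):
  for z in(.006,.02,.03):
    P,Q=p2w(cw,A,z),p2w(cw,B,z);d=P-Q;print(z,P.round(3),Q.round(3),np.arctan2(-d[0],d[1]).round(4))
# tray corners
for u in((160,147),(233,161)):print('tray',p2w(cw,u,.012))
Zt=[Z(47,253),Z(290,288),Z(278,394),Z(30,367)]
for u in Zt:print('tray top',p2w(c,u,.012).round(4))
E
```

```text
orange (array([339.9, 176.9]), array([ 322,  160,   37,   35, 1005], dtype=int32)) world [0.5726981  0.16121346 0.045     ]
(334, 221) [0.5773 0.0933 0.018 ]
(332, 263) [0.5817 0.0285 0.018 ]
(324, 90) [0.5392 0.2596 0.071 ]
(379, 87) [0.5977 0.2662 0.071 ]
(282, 250) [0.5056 0.0747 0.083 ]
jars wrist [([0.234, 0.3113, 0.051], [0, 0, 87, 43, 2727]), ([0.4101, 0.3321, 0.051], [182, 0, 52, 22, 803]), ([0.3883, 0.2162, 0.051], [162, 97, 56, 51, 2200]), ([0.5695, 0.1646, 0.051], [317, 153, 44, 45, 385])]
jars top [([0.4017, 0.3564, 0.051], [168, 251, 30, 28, 666]), ([0.3831, 0.2133, 0.051], [236, 259, 28, 28, 619])]
[ 0.57596981 -0.0317826  -0.02944147] [-0.9 -1.3 -1.   1.2 -4.9  0.4  2.  -1.8 -2.7  0.1  0.4  5.9]
0.006 [0.486 0.28  0.006] [ 0.506 -0.083  0.006] 0.0542
0.02 [0.487 0.279 0.02 ] [ 0.506 -0.073  0.02 ] 0.0542
0.03 [0.487 0.278 0.03 ] [ 0.506 -0.065  0.03 ] 0.0542
0.006 [0.615 0.288 0.006] [ 0.646 -0.074  0.006] 0.0853
0.02 [0.611 0.287 0.02 ] [ 0.641 -0.064  0.02 ] 0.0853
0.03 [0.608 0.285 0.03 ] [ 0.638 -0.057  0.03 ] 0.0853
tray [0.33769537 0.17991964 0.012     ]
tray [0.43422547 0.16742784 0.012     ]
tray top [0.4649 0.3953 0.012 ]
tray top [0.4288 0.165  0.012 ]
tray top [0.3313 0.1766 0.012 ]
tray top [0.3583 0.4078 0.012 ]
```

```bash
python3 - <<'E'
from h import *
a=np.load('s1.npy');c=cam('top');cw=cam('wrist',dict(position=a[:3],tool_rot=a[3:]))
Z=lambda u,v:(u/2.353+150,v/2.353+130)
F=[(c,[0,128,18],Z(363,131)),(c,[0,60,18],Z(435,126)),(c,[-72,94,83],Z(410,190)),(cw,[0,128,18],(334,221)),(cw,[0,60,18],(332,263)),(cw,[-72,94,83],(282.5,261)),(cw,[0,196,47],(339.9,177.0)),(c,[0,196,47],(274.1,185.4))]
r=least_squares(lambda p:np.concatenate([w2p(k,X(p,l))-u for k,l,u in F]),[.58,-.03,.06]);print(r.x,r.fun.round(1))
for l in([0,128,18],[0,196,47],[-72,94,83],[0,300,71],[-18,300,71]):print(l,X(r.x,l).round(4),w2p(cw,X(r.x,l)).round(0))
im=cv2.imread('pics/w1.png')[50:290,150:420];cv2.imwrite('pics/w1z.png',cv2.resize(im,None,fx=2.4,fy=2.4,interpolation=cv2.INTER_CUBIC))
E
```

```text
[ 0.58422602 -0.03313062  0.05708145] [-0.2 -0.1 -0.4 -0.2 -1.2  0.2 -0.2 -0.9 -0.7  1.1 -0.3  2.6  0.7 -0.8
 -1.  -0.5]
[0, 128, 18] [0.5769 0.0947 0.018 ] [334. 220.]
[0, 196, 47] [0.573  0.1626 0.047 ] [341. 176.]
[-72, 94, 83] [0.507  0.0566 0.083 ] [282. 264.]
[0, 300, 71] [0.5671 0.2664 0.071 ] [351.  85.]
[-18, 300, 71] [0.5491 0.2654 0.071 ] [334.  85.]
```

View pics/w1z.png

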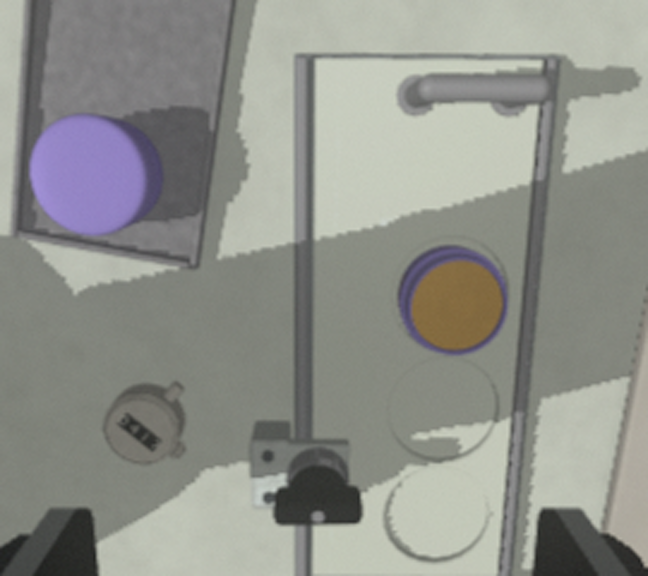

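The zoom confirms the fit. The bar's screw is at about (282,265) and the handle centre at about (349,87), both within 2 px of prediction. The rails are low. Next I go down on the open jar.

Emit:
move_arm:
  moves:
    - [40,2,-40,0]
    - [74,3,-90,-0.006]
    - [74,3,-140,-0.006]
    - [74,3,-190,-0.006]
    - [74,3,-225,-0.006]
    - [74,3,-250,-0.006]
    - [74,3,-261,-0.006]
    - [74,3,-261,-0.006]

```text
clock: 2.58
position: [0.5723, 0.1635, 0.0392]
tool_rot: [-3.141, -0.0, 1.63]
force: [0.1, 0.1, 0.2]
grip_width: 0.0857
finger_force: 0.0
```

Emit:
move_arm:
  moves:
    - [0,0,0,0]
    - [0,0,0,0]
    - [0,0,0,0]
    - [0,0,0,0]
    - [0,0,0,0]
    - [0,0,0,0]
  gripper: 0.5
  newtons: 40

```text
clock: 3.32
position: [0.5733, 0.1629, 0.0405]
tool_rot: [3.14, -0.001, 1.629]
force: [-2.3, 0.4, 7.8]
grip_width: 0.0559
finger_force: 40.6
```

Emit:
move_arm:
  moves:
    - [0,0,20,0]
    - [0,0,50,0]
    - [-20,15,70,-0.03]
    - [-60,42,70,-0.08]
    - [-105,72,70,-0.13]
    - [-150,102,70,-0.19]
    - [-178,123,70,-0.19]
    - [-178,123,70,-0.19]

```text
clock: 4.32
position: [0.393, 0.2876, 0.1105]
tool_rot: [-3.141, -0.002, 1.443]
force: [0.6, 0.2, -0.7]
grip_width: 0.0561
finger_force: 42.6
```

```bash
python3 - <<'E'
from h import *
s=monitor.observe();print(s['clock'],s['position'],s['tool_rot'],s['grip_width'],s['finger_force'])
im=grab_frame('wrist');cv2.imwrite('pics/w2.png',im);cw=cam('wrist',s)
print(lilac(im,cw,.051))
E
```

```text
4.325 [0.39302952 0.28756434 0.11048864] [-3.14113535e+00 -1.70240377e-03  1.44275383e+00] 0.05611535530761755 42.61479735374451
[([0.2821, 0.4298, 0.051], [0, 0, 77, 24, 1386]), ([0.2661, 0.3712, 0.051], [0, 15, 95, 228, 13679]), ([0.4041, 0.3607, 0.051], [234, 65, 99, 102, 7925]), ([0.3885, 0.2489, 0.051], [223, 215, 117, 146, 5884])]
```

View pics/w2.png

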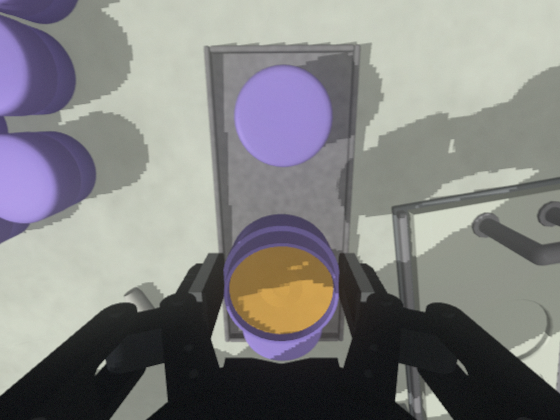

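The open jar is held upright at (280,290). Jar A is at (284,115), the other tray jar is partly hidden below it, and the middle of the tray is free.

Emit:
move_arm:
  moves:
    - [1,-1,-40,0]
    - [1,-1,-65,0]
    - [1,-1,-76,0]
    - [1,-1,-78,0]
    - [1,-1,-78,0]

```text
clock: 5.0
position: [0.3964, 0.2845, 0.0321]
tool_rot: [3.141, -0.001, 1.438]
force: [0.5, 0.4, 0.6]
grip_width: 0.056
finger_force: 42.6
```

Emit:
move_arm:
  moves:
    - [0,0,0,0]
    - [0,0,0,0]
    - [0,0,0,0]
    - [0,0,40,0]
    - [0,0,85,0]
    - [0,30,120,0]
    - [8,50,140,0]
    - [8,50,140,0]
  gripper: 1

```text
clock: 6.0
position: [0.4042, 0.3362, 0.1725]
tool_rot: [3.14, -0.002, 1.44]
force: [0.0, -1.1, 0.3]
grip_width: 0.0851
finger_force: 0.0
```

```bash
python3 - <<'E'
from h import *
s=monitor.observe();print(s['clock'],s['position'],s['tool_rot'],s['grip_width'],s['finger_force'])
im=grab_frame('wrist');cv2.imwrite('pics/w3.png',im);cw=cam('wrist',s)
print(lilac(im,cw,.051)); b=blobs(im,(8,120,60),(25,255,255),200);print(b,[p2w(cw,x[0],.034) for x in b])
t=grab_frame('top');print([j for j in lilac(t,cam('top'),.051) if j[1][4]<720 and j[1][0]<300])
E
```

```text
6.0 [0.40420351 0.33621451 0.17247098] [ 3.14009543e+00 -2.38925316e-03  1.44048817e+00] 0.08508477862403686 0.0
[([0.2444, 0.413, 0.051], [0, 0, 133, 280, 28408]), ([0.3905, 0.4832, 0.051], [203, 0, 62, 23, 1041]), ([0.4037, 0.3622, 0.051], [241, 141, 70, 72, 3928]), ([0.3913, 0.2616, 0.051], [246, 220, 63, 134, 4618])]
[(array([279.4, 257.6]), array([ 255,  237,   50,   43, 1670], dtype=int32))] [array([0.39609768, 0.28161666, 0.034     ])]
[([0.4015, 0.3435, 0.051], [180, 251, 18, 28, 361]), ([0.3831, 0.2133, 0.051], [236, 259, 28, 28, 619]), ([0.2277, 0.3297, 0.051], [183, 335, 21, 29, 428]), ([0.151, 0.3115, 0.051], [190, 362, 23, 53, 664])]
```

View pics/w3.png

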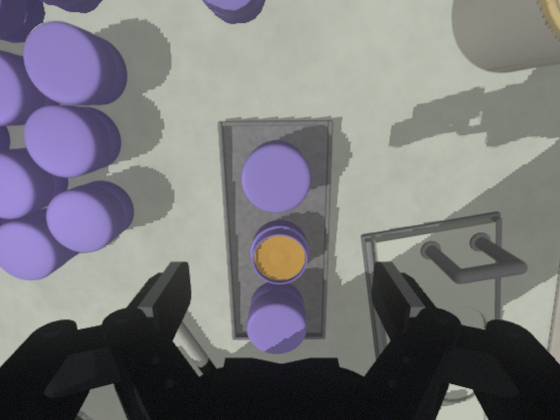

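The open jar stands upright in the tray at (279,257). Jar A's top is at (276,177) and jar B's is at (277,320). Next I pick jar A.

Emit:
move_arm:
  moves:
    - [0,12,-40,0]
    - [0,24,-85,0]
    - [0,24,-120,0]
    - [0,24,-136,0]
    - [0,24,-136,0]

```text
clock: 6.72
position: [0.4036, 0.3574, 0.0347]
tool_rot: [-3.141, 0.002, 1.438]
force: [-0.4, -0.4, 0.3]
grip_width: 0.0855
finger_force: 0.0
```

Emit:
move_arm:
  moves:
    - [0,0,0,0]
    - [0,0,0,0]
    - [0,0,0,0]
    - [0,0,0,0]
    - [0,0,0,0]
    - [0,0,30,0]
    - [0,0,70,0]
    - [0,0,70,0]
  gripper: 0.5
  newtons: 40

```text
clock: 7.72
position: [0.4048, 0.3597, 0.1084]
tool_rot: [3.139, -0.004, 1.439]
force: [-0.2, -0.2, -0.7]
grip_width: 0.0569
finger_force: 43.3
```

```bash
python3 - <<'E'
from h import *
s=monitor.observe();print(s['clock'],s['position'],s['tool_rot'],s['grip_width'],s['finger_force'])
im=grab_frame('wrist');cv2.imwrite('pics/w4.png',im);cw=cam('wrist',s)
print(lilac(im,cw,s['position'][2]+.015))
print(X([.58422602,-.03313062,.05708145],[0,196,13]),X([.58422602,-.03313062,.05708145],[0,128,13]))
E
```

```text
7.725 [0.40481659 0.35968457 0.10842821] [ 3.1389245  -0.00448144  1.43887338] 0.056916111909123664 43.30638527870178
[([0.34, 0.4758, 0.1234], [0, 0, 62, 24, 1215]), ([0.4002, 0.466, 0.1234], [177, 0, 90, 37, 2375]), ([0.3267, 0.4183, 0.1234], [0, 38, 105, 306, 22439]), ([0.4082, 0.3675, 0.1234], [214, 205, 144, 159, 15905])]
[0.57304413 0.16255015 0.013     ] [0.57692356 0.09466091 0.013     ]
```

View pics/w4.png

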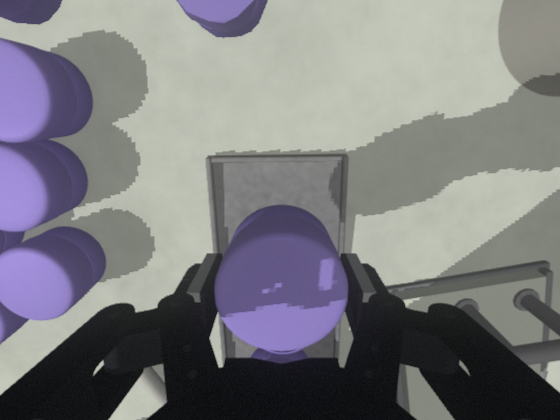

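Jar A is held, with its top face centred at about (282,290) and about 132 px wide.

```bash
python3 - <<'E'
from h import *
im=cv2.imread('pics/w4.png');s=monitor.observe();cw=cam('wrist',s);z=s['position'][2]+.016
print(s['position'],p2w(cw,(282,290),z))
print('edges',p2w(cw,(216,286),z),p2w(cw,(348,286),z),p2w(cw,(282,354),z))
t=grab_frame('top');c=cam('top');print(lilac(t[230:300],c,.051,100))
p0=X([.58422602,-.03313062,.05708145],[0,128,18])
m=cv2.inRange(cv2.cvtColor(t,cv2.COLOR_BGR2HSV),(8,120,60),(25,255,255));print(np.argwhere(m).mean(0))
E
```

```text
[0.40408142 0.35927594 0.10687711] [0.40580338 0.36513445 0.12287711]
edges [0.37933411 0.37053477 0.12287711] [0.43276318 0.36341596 0.12287711] [0.40161217 0.33339992 0.12287711]
[([0.9627, -0.3699, 0.051], [490, 1, 30, 28, 642]), ([0.9176, -0.4631, 0.051], [538, 11, 21, 42, 225]), ([0.942, 0.3738, 0.051], [173, 17, 18, 30, 334]), ([0.9231, 0.2858, 0.051], [206, 25, 27, 27, 170]), ([0.9102, 0.7214, 0.051], [0, 27, 68, 43, 1822]), ([0.9098, 0.215, 0.051], [236, 29, 28, 28, 615])]
[238.81037924 280.49700599]
```

Emit:
move_arm:
  moves:
    - [10,-15,30,0]
    - [30,-45,40,0.03]
    - [60,-95,40,0.08]
    - [90,-140,40,0.12]
    - [120,-185,40,0.16]
    - [150,-230,40,0.19]
    - [173,-267,40,0.19]
    - [173,-267,20,0.19]
    - [173,-267,0,0.19]
    - [173,-267,0,0.19]
    - [173,-267,0,0.19]

```text
clock: 9.2
position: [0.5768, 0.0915, 0.1055]
tool_rot: [-3.142, 0.0, 1.629]
force: [-0.3, 0.1, -0.6]
grip_width: 0.0578
finger_force: 43.4
```

```bash
python3 - <<'E'
from h import *
s=monitor.observe();print(s['clock'],s['position'],s['tool_rot'],s['grip_width'],s['finger_force'])
im=grab_frame('wrist');cv2.imwrite('pics/w5.png',im)
E
```

```text
9.2 [0.57682577 0.0914747  0.1055443 ] [-3.14153172e+00  9.27832034e-05  1.62878297e+00] 0.0577632545779143 43.359755873680115
```

View pics/w5.png

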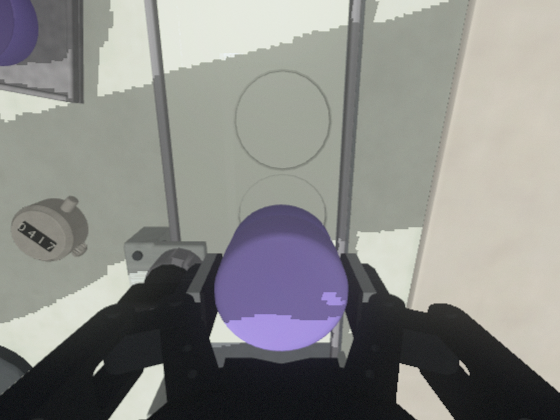

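Pocket2's rim is clear at x 235–330, y 70–169, centre (282.5,119.5). The held jar is at about (282,288), with the arc of pocket1 showing above it.

```bash
python3 - <<'E'
from h import *
s=monitor.observe();cw=cam('wrist',s)
print(p2w(cw,(282.5,119.5),.018),p2w(cw,(235,118),.018),p2w(cw,(330,118),.018),p2w(cw,(282.5,70),.018),p2w(cw,(282.5,169),.018),'p1 top',p2w(cw,(283,174.5),.018))
z=s['position'][2]+.016;print('jar near',p2w(cw,(282,351),z),p2w(cw,(216,286),z),p2w(cw,(348,286),z))
E
```

```text
[0.57465449 0.16238484 0.018     ] [0.54297788 0.16152987 0.018     ] [0.60621501 0.16516295 0.018     ] [0.57286367 0.19280071 0.018     ] [0.57661317 0.12911806 0.018     ] p1 top [0.57719291 0.12524844 0.018     ]
jar near [0.57958688 0.06718279 0.12181631] [0.55080144 0.09790383 0.12181631] [0.60459863 0.10100431 0.12181631]
```

Emit:
move_arm:
  moves:
    - [1,-3,-25,0]
    - [1,-3,-45,0]
    - [1,-3,-54,0]
    - [1,-3,-58,0]
    - [1,-3,-60,0]
    - [1,-3,-60,0]

```text
clock: 10.0
position: [0.5782, 0.0903, 0.0465]
tool_rot: [3.14, -0.002, 1.63]
force: [-5.3, 8.8, 18.3]
grip_width: 0.0573
finger_force: 47.8
```

Emit:
move_arm:
  moves:
    - [0,2,1,0]
    - [0,2,1,0]

```text
clock: 10.25
position: [0.5782, 0.091, 0.0468]
tool_rot: [3.14, -0.0, 1.629]
force: [0.6, 2.2, 6.1]
grip_width: 0.0574
finger_force: 46.5
```

Emit:
move_arm:
  moves:
    - [0,0,0,0]
    - [0,0,0,0]
    - [0,0,0,0]
    - [0,0,40,0]
    - [0,10,80,0]
    - [0,10,80,0]
  gripper: 1

```text
clock: 11.0
position: [0.5791, 0.1014, 0.1288]
tool_rot: [3.138, -0.001, 1.63]
force: [0.1, 0.3, -0.1]
grip_width: 0.0853
finger_force: 0.0
```

```bash
python3 - <<'E'
from h import *
s=monitor.observe();print(s['clock'],s['position'],s['tool_rot'],s['force'])
im=grab_frame('wrist');cv2.imwrite('pics/w6.png',im);cw=cam('wrist',s)
print(lilac(im,cw,.060))
t=grab_frame('top');c=cam('top');print([j for j in lilac(t,c,.060,100) if 160<j[1][0]<400 and j[1][1]<290])
E
```

```text
11.0 [0.57905639 0.10143442 0.12875011] [ 3.13757263e+00 -1.27639404e-03  1.62953497e+00] [ 0.10678805  0.26149934 -0.0896596 ]
[([0.4308, 0.2068, 0.06], [0, 0, 60, 85, 4293]), ([0.5778, 0.0982, 0.06], [236, 190, 84, 88, 5669])]
[]
```

View pics/w6.png

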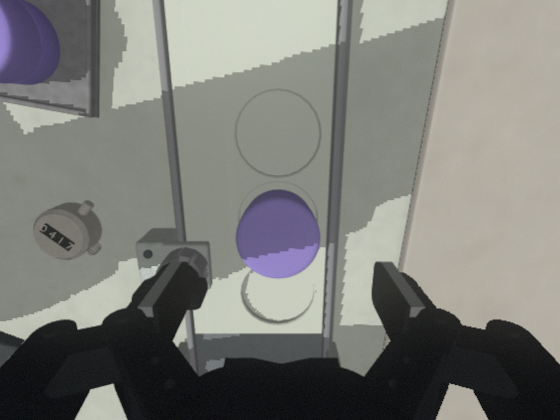

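Jar A stands in pocket1, with its face at x 236–319, y 190–278. I'll check its seating height from its apparent diameter.

```bash
python3 - <<'E'
from h import *
s=monitor.observe();cw=cam('wrist',s)
for z in(.060,.065):print(z,p2w(cw,(236,234),z).round(4),p2w(cw,(319.5,234),z).round(4),p2w(cw,(278,190),z).round(4),p2w(cw,(278,277.5),z).round(4), np.linalg.norm(p2w(cw,(236,234),z)-p2w(cw,(319.5,234),z)))
z=.018;print(p2w(cw,(236,132),z),p2w(cw,(320.5,132),z),p2w(cw,(278,89),z),p2w(cw,(278,177),z))
t=grab_frame('top');c=cam('top');print([j for j in lilac(t,c,.051,100) if 160<j[1][0]<400])
E
```

```text
0.06 [0.5484 0.0963 0.06  ] [0.6042 0.0996 0.06  ] [0.5748 0.1283 0.06  ] [0.5783 0.0653 0.06  ] 0.05594078392954558
0.065 [0.549  0.0984 0.065 ] [0.6034 0.1016 0.065 ] [0.5748 0.1295 0.065 ] [0.5782 0.0681 0.065 ] 0.054501209539274224
[0.54156792 0.16006479 0.018     ] [0.60388919 0.16366062 0.018     ] [0.57091661 0.19158346 0.018     ] [0.57439697 0.12812645 0.018     ]
[]
```

Emit:
move_arm:
  moves:
    - [-10,5,20,0]
    - [-45,25,42,-0.05]
    - [-90,48,42,-0.1]
    - [-135,70,42,-0.15]
    - [-175,92,42,-0.19]
    - [-191,100,42,-0.19]
    - [-191,100,42,-0.19]

```text
clock: 12.02
position: [0.3857, 0.2007, 0.1677]
tool_rot: [-3.14, 0.001, 1.441]
force: [0.7, -0.1, -0.1]
grip_width: 0.0856
finger_force: 0.0
```

```bash
python3 - <<'E'
from h import *
s=monitor.observe();print(s['clock'],s['position'],s['tool_rot'],s['force'])
im=grab_frame('wrist');cv2.imwrite('pics/w7.png',im);cw=cam('wrist',s)
print(lilac(im,cw,.051))
E
```

```text
12.025 [0.38570884 0.20074745 0.16767376] [-3.14045311e+00  1.04283918e-03  1.44066669e+00] [ 0.7136426  -0.05513165 -0.13614231]
[([0.2388, 0.3304, 0.051], [0, 0, 111, 127, 10177]), ([0.3967, 0.282, 0.051], [247, 67, 69, 73, 913]), ([0.385, 0.2183, 0.051], [242, 151, 71, 74, 4061]), ([0.5731, 0.0988, 0.051], [458, 253, 92, 75, 4835])]
```

View pics/w7.png

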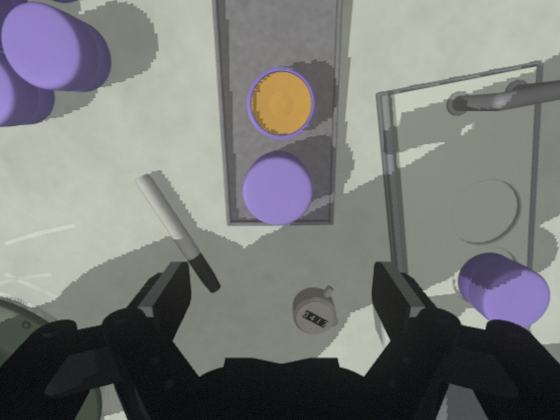

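Jar B is undisturbed at (277,188) and the open jar is upright at (281,103). Next I pick jar B.

Emit:
move_arm:
  moves:
    - [0,8,-40,0]
    - [0,17,-85,0]
    - [0,17,-118,0]
    - [0,17,-131,0]
    - [0,17,-131,0]
    - [0,17,-131,0]

```text
clock: 12.82
position: [0.3875, 0.2175, 0.0382]
tool_rot: [3.141, -0.001, 1.438]
force: [-0.6, 0.4, 0.3]
grip_width: 0.0853
finger_force: 0.0
```

Emit:
move_arm:
  moves:
    - [0,0,0,0]
    - [0,0,0,0]
    - [0,0,0,0]
    - [0,0,0,0]
    - [0,0,0,0]
    - [0,0,30,0]
    - [0,0,90,0]
    - [0,0,110,0]
    - [0,0,110,0]
  gripper: 0.5
  newtons: 40

```text
clock: 13.95
position: [0.3871, 0.2183, 0.1487]
tool_rot: [3.14, -0.003, 1.44]
force: [-0.3, 0.3, -1.1]
grip_width: 0.0573
finger_force: 44.0
```

Emit:
move_arm:
  moves:
    - [30,-8,0,0.03]
    - [75,-22,0,0.08]
    - [120,-36,0,0.13]
    - [160,-50,0,0.17]
    - [187,-57,0,0.19]
    - [187,-57,-25,0.19]
    - [187,-57,-43,0.19]
    - [187,-57,-43,0.19]

```text
clock: 14.95
position: [0.5726, 0.1603, 0.1025]
tool_rot: [-3.138, 0.001, 1.629]
force: [0.5, 0.1, -1.0]
grip_width: 0.0572
finger_force: 44.1
```

```bash
python3 - <<'E'
from h import *
s=monitor.observe();print(s['clock'],s['position'],s['tool_rot'],s['grip_width'],s['finger_force'])
im=grab_frame('wrist');cv2.imwrite('pics/w8.png',im);cw=cam('wrist',s)
z=s['position'][2]+.014
for (ce,st) in blobs(im,(115,50,40),(145,255,255),5000):
    n=(st[0]+st[2]/2,st[1]+st[3]-1);print(st,n,p2w(cw,n,z))
g=cv2.cvtColor(im,cv2.COLOR_BGR2GRAY);print([int(i) for i in g[120:240,282]])
E
```

```text
14.95 [0.57255263 0.1603226  0.10249341] [-3.13845293e+00  8.03119874e-04  1.62888700e+00] 0.057159363354513194 44.1069620847702
[  215   213   138   152 15269] (np.float64(284.0), np.int32(364)) [0.57664405 0.12701923 0.11649341]
[219, 179, 157, 157, 156, 155, 155, 154, 156, 156, 157, 155, 156, 155, 155, 154, 154, 155, 155, 154, 154, 154, 155, 154, 154, 154, 153, 151, 153, 152, 153, 154, 151, 152, 153, 152, 151, 152, 152, 153, 151, 151, 152, 152, 153, 151, 151, 150, 151, 150, 149, 151, 151, 150, 150, 151, 140, 143, 148, 148, 151, 150, 150, 150, 149, 150, 150, 148, 149, 148, 151, 149, 148, 148, 148, 149, 147, 149, 147, 148, 148, 149, 148, 148, 148, 146, 149, 146, 146, 147, 147, 148, 112, 77, 74, 76, 74, 76, 77, 77, 78, 78, 78, 78, 76, 78, 78, 77, 77, 79, 80, 79, 78, 79, 80, 79, 79, 78, 77, 79]
```

```bash
python3 - <<'E'
from h import *
s=monitor.observe();cw=cam('wrist',s);print(p2w(cw,(282,176.5),.018))
im=cv2.imread('pics/w8.png');cv2.imwrite('pics/w8z.png',im[150:400,150:420])
E
```

```text
[0.57257412 0.19306568 0.018     ]
```

View pics/w8z.png

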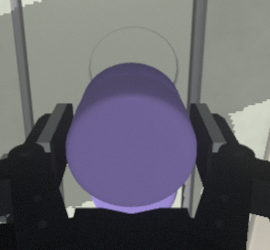

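The held jar's face is centred at about (281.5,292). The pocket2 rim arc is centred about 2 px to its right, so I shift +1.5 mm in x and y and lower.

Emit:
move_arm:
  moves:
    - [1.5,1.5,-25,0]
    - [1.5,1.5,-42,0]
    - [1.5,1.5,-50,0]
    - [1.5,1.5,-53,0]
    - [1.5,1.5,-54,0]
    - [1.5,1.5,-54,0]

```text
clock: 15.75
position: [0.5752, 0.1624, 0.0514]
tool_rot: [3.142, -0.001, 1.629]
force: [-6.3, 1.5, 11.1]
grip_width: 0.0572
finger_force: 45.6
```

Emit:
move_arm:
  moves:
    - [-1,0,-1,0]
    - [-2,0,-1,0]
    - [-2,0,-1,0]

```text
clock: 16.12
position: [0.5747, 0.1628, 0.0509]
tool_rot: [3.138, -0.001, 1.629]
force: [1.6, 3.1, 10.8]
grip_width: 0.0573
finger_force: 45.6
```

Emit:
move_arm:
  moves:
    - [0,0,2,0]
    - [0,0,2,0]
    - [0,0,2,0]
    - [0,0,40,0]
    - [0,10,80,0]
    - [0,10,80,0]
  gripper: 1

```text
clock: 16.88
position: [0.5745, 0.1731, 0.1318]
tool_rot: [3.138, -0.002, 1.63]
force: [0.1, 0.9, -0.3]
grip_width: 0.0853
finger_force: 0.0
```

```bash
python3 - <<'E'
from h import *
s=monitor.observe();print(s['clock'],s['position'],s['tool_rot'],s['force'])
im=grab_frame('wrist');cv2.imwrite('pics/w9.png',im[140:360,140:420]);cw=cam('wrist',s)
print(lilac(im,cw,.060))
np.save('s9.npy',np.r_[s['position'],s['tool_rot']])
E
```

```text
16.875 [0.57446367 0.17308364 0.13180349] [ 3.13774181e+00 -1.67363215e-03  1.62953655e+00] [ 0.05082188  0.85582512 -0.32455137]
[([0.4315, 0.2778, 0.06], [0, 0, 87, 91, 3138]), ([0.5765, 0.1368, 0.06], [239, 193, 82, 165, 10488])]
```

View pics/w9.png

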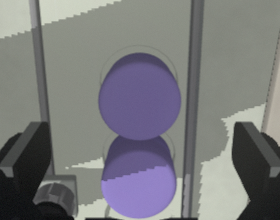

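Both jars are seated in pockets 2 and 1 at the same apparent size, 82 px against the expected 82.3. Next is the knob.

Emit:
move_arm:
  moves:
    - [0,0,20,-0.15]
    - [-5,-10,30,-0.33]
    - [-15,-25,30,-0.51]
    - [-25,-40,30,-0.69]
    - [-35,-55,30,-0.87]
    - [-42,-70,30,-1.05]
    - [-50,-85,30,-1.23]
    - [-58,-100,30,-1.41]
    - [-66,-117,30,-1.573]
    - [-66,-117,30,-1.573]
    - [-66,-117,30,-1.573]

```text
clock: 18.3
position: [0.5073, 0.0554, 0.1588]
tool_rot: [3.141, 0.001, 0.059]
force: [-0.0, -0.5, -0.3]
grip_width: 0.0855
finger_force: 0.0
```

```bash
python3 - <<'E'
from h import *
s=monitor.observe();print(s['clock'],s['position'],s['tool_rot'],s['qpos'].round(2))
im=grab_frame('wrist');cv2.imwrite('pics/w10.png',im);cw=cam('wrist',s)
for x in((.507,.0566),(.508,.0555)):print(w2p(cw,(*x,.083)))
g=cv2.cvtColor(im,cv2.COLOR_BGR2GRAY);m=(g<60).astype(np.uint8);n,l,st,ce=cv2.connectedComponentsWithStats(m)
print([(st[i].tolist(),ce[i].round(1).tolist()) for i in range(1,n) if st[i][4]>200])
E
```

```text
18.3 [0.5073202  0.05540573 0.1588194 ] [3.14132346e+00 6.18210475e-04 5.91612173e-02] [-0.82  0.63  0.85  2.01 -0.66  0.8  -1.09]
[281.05045207 224.88765278]
[282.71063329 223.63043134]
[([264, 187, 29, 65, 676], [277.2, 214.2]), ([0, 262, 560, 158, 46497], [282.2, 369.3])]
```

View pics/w10.png

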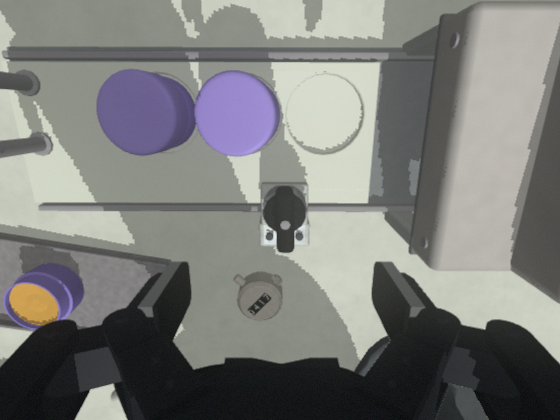

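The 14th and last picture shows jars B and A in pockets 2 and 1, pocket0 empty and the knob's screw at (285.5,225). That puts the knob about 2 mm further toward -y than the fit. I grip it now.

Emit:
move_arm:
  moves:
    - [0,-1.5,-35,0]
    - [0,-1.5,-65,0]
    - [0,-1.5,-79,0]
    - [0,-1.5,-83,0]
    - [0,-1.5,-83,0]
  gripper: 0.6

```text
clock: 18.98
position: [0.5076, 0.0535, 0.0768]
tool_rot: [-3.141, -0.001, 0.056]
force: [0.2, 0.7, -1.4]
grip_width: 0.0511
finger_force: 0.0
```

Emit:
move_arm:
  moves:
    - [0,0,0,0]
    - [0,0,0,0]
    - [0,0,0,0]
    - [0,0,0,0]
    - [0,0,0,0]
    - [0,0,0,0]
  gripper: 0
  newtons: 50

```text
clock: 19.73
position: [0.5076, 0.0531, 0.0769]
tool_rot: [3.141, -0.001, 0.055]
force: [-2.1, -2.8, 8.6]
grip_width: 0.0119
finger_force: 49.7
```

Emit:
move_arm:
  moves:
    - [0,0,6,0]
    - [0,0,12,0]
    - [0,0,18,0]
    - [0,0,20,0]
    - [0,0,20,0]
  newtons: 70

```text
clock: 20.35
position: [0.5073, 0.0532, 0.0967]
tool_rot: [3.141, -0.0, 0.056]
force: [2.4, -4.9, -7.6]
grip_width: 0.0113
finger_force: 70.5
```

Emit:
move_arm:
  moves:
    - [0,0,0,0.15]
    - [0,0,0,0.3]
    - [0,0,0,0.45]
    - [0,0,0,0.6]
    - [0,0,0,0.75]
    - [0,0,0,0.9]
    - [0,0,0,1.05]
    - [0,0,0,1.2]
    - [0,0,0,1.31]
    - [0,0,0,1.31]

```text
clock: 21.6
position: [0.5068, 0.0535, 0.0964]
tool_rot: [-3.141, -0.0, 1.365]
force: [-1.4, -0.5, -8.3]
grip_width: 0.0111
finger_force: 70.5
```

Emit:
move_arm:
  moves:
    - [0,0,-4,0]
    - [0,0,-7,0]
    - [0,0,-8,0]
    - [0,0,-8,0]

```text
clock: 22.1
position: [0.5071, 0.0536, 0.0893]
tool_rot: [-3.141, -0.001, 1.364]
force: [-12.7, -0.7, 32.1]
grip_width: 0.0113
finger_force: 76.3
```

Emit:
move_arm:
  moves:
    - [0,0,1,0]
    - [0,0,1,0]

```text
clock: 22.35
position: [0.507, 0.0536, 0.0896]
tool_rot: [-3.141, -0.0, 1.364]
force: [-7.2, -1.2, 12.6]
grip_width: 0.0115
finger_force: 73.1
```

Emit:
move_arm:
  moves:
    - [0,0,1,0]
    - [0,0,1,0]
    - [0,0,1,0]
    - [0,0,40,0]
    - [0,0,75,0]
    - [0,0,75,0]
  gripper: 0.6

```text
clock: 23.1
position: [0.5084, 0.0537, 0.1664]
tool_rot: [3.138, -0.002, 1.366]
force: [0.1, -0.0, -0.0]
grip_width: 0.0514
finger_force: 0.0
```

```bash
python3 - <<'E'
from h import *
s=monitor.observe();print(s['clock'],s['position'],s['tool_rot'],s['force'],s['qpos'].round(2))
im=grab_frame('wrist');cv2.imwrite('pics/w11.png',im);cw=cam('wrist',s)
g=cv2.cvtColor(im,cv2.COLOR_BGR2GRAY);m=(g<45).astype(np.uint8);n,l,st,ce=cv2.connectedComponentsWithStats(m)
for i in range(1,n):
    if 150<st[i][4]<8000: 
        r=cv2.minAreaRect(np.argwhere(l==i)[:,::-1].astype(np.float32));print(st[i],ce[i],r)
for z in(.083,.096):print(w2p(cw,(.507,.0537,z)))
for lift in(0,13):
  for yaw in(0.057,1.366):
    print(lift,yaw,[w2p(cw,(.507+k*np.cos(yaw),.0537+k*np.sin(yaw),.083+lift/1e3)).round(0).tolist() for k in(-.023,.023)])
E
```

```text
23.1 [0.5084405  0.05371398 0.16637111] [ 3.13818366e+00 -1.89640269e-03  1.36565398e+00] [ 0.05342072 -0.04854175 -0.01098538] [-0.57  0.5   0.47  1.99 -0.33  0.72 -0.1 ]
[278.17370439 222.48840178]
[278.05249864 228.96235985]
0 0.057 [[248.0, 230.0], [309.0, 215.0]]
0 1.366 [[278.0, 252.0], [278.0, 192.0]]
13 0.057 [[246.0, 237.0], [311.0, 221.0]]
13 1.366 [[278.0, 260.0], [278.0, 196.0]]
```

```bash
python3 - <<'E'
import cv2,numpy as np
im=cv2.imread('pics/w11.png');g=cv2.cvtColor(im,cv2.COLOR_BGR2GRAY)[170:290,225:335]
for r in range(0,120,5): print(170+r,''.join('#' if v<35 else '+' if v<60 else '.' for v in g[r,::2]))
E
```

```text
170 .......................................................
175 .......................................................
180 .......................................................
185 .......................................................
190 ........................++++++.........................
195 .......................++++++++........................
200 .....................+++++++++++++.....................
205 ..................++++++++++++++++++...................
210 .................+++++++++..++++..+....................
215 ......................+..+....++.......................
220 ...............................+.......................
225 .......................................................
230 .......................................................
235 .......................................................
240 .......................................................
245 .......................................................
250 .......................................................
255 .......................................................
260 .......................................................
265 .......................................................
270 .......................................................
275 .++...................................................+
280 +.+...................................................+
285 +++...................................................+
```

Emit:
move_arm:
  moves:
    - [10,30,0,-0.15]
    - [20,60,0,-0.32]
    - [28,90,0,-0.49]
    - [35,120,0,-0.66]
    - [42,150,0,-0.83]
    - [50,180,0,-1.0]
    - [60,211,0,-1.17]
    - [60,211,-30,-1.309]
    - [60,211,-60,-1.309]
    - [60,211,-90,-1.309]
    - [60,211,-100,-1.309]
    - [60,211,-100,-1.309]
  gripper: 0.7

```text
clock: 24.65
position: [0.5672, 0.2641, 0.0639]
tool_rot: [3.141, 0.001, 0.056]
force: [-1.0, 0.2, -0.0]
grip_width: 0.0596
finger_force: 0.0
```

Emit:
move_arm:
  moves:
    - [0,0,0,0]
    - [0,0,0,0]
    - [0,0,0,0]
    - [0,0,0,0]
    - [0,0,0,0]
    - [0,0,0,0]
  gripper: 0
  newtons: 40

```text
clock: 25.4
position: [0.5675, 0.2646, 0.065]
tool_rot: [-3.141, -0.001, 0.057]
force: [-1.5, 0.3, 5.7]
grip_width: 0.0105
finger_force: 38.9
```

Emit:
move_arm:
  moves:
    - [0.3,-5,0,0]
    - [0.7,-12,0,0]
    - [1.1,-20,0,0]
    - [1.7,-30,0,0]
    - [1.7,-30,0,0]

```text
clock: 26.02
position: [0.5694, 0.2339, 0.065]
tool_rot: [-3.141, -0.001, 0.056]
force: [-0.4, -4.6, 8.4]
grip_width: 0.0103
finger_force: 39.9
```

Emit:
move_arm:
  moves:
    - [0.7,-12,0,0]
    - [1.5,-26,0,0]
    - [2.3,-40,0,0]
    - [3.1,-55,0,0]
    - [4,-70,0,0]
    - [4.8,-85,0,0]
    - [5.7,-100,0,0]
    - [6.5,-115,0,0]
    - [7.4,-130,0,0]
    - [8.2,-143,0,0]
    - [8.5,-150,0,0]
    - [8.5,-150,0,0]

```text
clock: 27.52
position: [0.5781, 0.0845, 0.065]
tool_rot: [-3.141, -0.001, 0.056]
force: [0.4, -0.8, 9.0]
grip_width: 0.0102
finger_force: 40.1
```

Emit:
move_arm:
  moves:
    - [0.6,-11,0,0]
    - [1.3,-23,0,0]
    - [2,-35,0,0]
    - [2.4,-42,0,0]
    - [2.6,-47,0,0]
    - [2.8,-50,0,0]
    - [2.9,-52,0,0]
    - [3,-54,0,0]
    - [3,-54,0,0]

```text
clock: 28.65
position: [0.5812, 0.032, 0.065]
tool_rot: [-3.14, -0.001, 0.058]
force: [-0.3, 6.9, 9.7]
grip_width: 0.0105
finger_force: 40.3
```

Emit:
move_arm:
  moves:
    - [0.1,-2,0,0]
    - [0.2,-4,0,0]
    - [0.2,-4,0,0]

```text
clock: 29.02
position: [0.5812, 0.0308, 0.0649]
tool_rot: [-3.136, -0.001, 0.06]
force: [-2.2, 21.7, 14.0]
grip_width: 0.0101
finger_force: 41.1
```

Emit:
move_arm:
  moves:
    - [0,4,0,0]
    - [0,4,0,0]

```text
clock: 29.28
position: [0.5812, 0.0312, 0.065]
tool_rot: [-3.141, -0.001, 0.057]
force: [-1.4, 3.5, 11.0]
grip_width: 0.0109
finger_force: 40.6
```

Emit:
move_arm:
  moves:
    - [0,0,0,0]
    - [0,0,0,0]
    - [0,0,0,0]
    - [0,0,40,0]
    - [0,0,85,0]
    - [0,0,100,0]
    - [0,0,100,0]
  gripper: 0.5

```text
clock: 30.15
position: [0.5809, 0.0307, 0.1647]
tool_rot: [-3.141, -0.001, 0.057]
force: [-0.1, 0.7, -0.3]
grip_width: 0.0428
finger_force: 0.0
```

Emit:
move_arm:
  moves:
    - [-10,3,0,0.17]
    - [-20,6,0,0.34]
    - [-30,9,0,0.51]
    - [-40,12,0,0.68]
    - [-50,15,0,0.85]
    - [-60,18,0,1.02]
    - [-68,21,0,1.19]
    - [-74,23,0,1.309]
    - [-74,23,-35,1.309]
    - [-74,23,-65,1.309]
    - [-74,23,-75,1.309]
    - [-74,23,-75,1.309]

```text
clock: 31.65
position: [0.5062, 0.0533, 0.0887]
tool_rot: [-3.14, 0.001, 1.365]
force: [-0.6, -0.3, 1.1]
grip_width: 0.0424
finger_force: 0.0
```

Emit:
move_arm:
  moves:
    - [0,0,0,0]
    - [0,0,0,0]
    - [0,0,0,0]
    - [0,0,0,0]
    - [0,0,0,0]
  gripper: 0
  newtons: 70

```text
clock: 32.28
position: [0.5071, 0.0537, 0.0902]
tool_rot: [3.14, -0.001, 1.366]
force: [-0.7, -0.1, 5.6]
grip_width: 0.0115
finger_force: 69.2
```

Lift about 6 mm above the parked height, then turn back.

Emit:
move_arm:
  moves:
    - [0,0,4,0]
    - [0,0,7,0]
    - [0,0,7,0]
    - [0,0,7,0]

```text
clock: 32.78
position: [0.5068, 0.0536, 0.0963]
tool_rot: [3.141, -0.0, 1.366]
force: [2.4, 1.7, -8.6]
grip_width: 0.0116
finger_force: 68.4
```

Emit:
move_arm:
  moves:
    - [0,0,0,-0.15]
    - [0,0,0,-0.3]
    - [0,0,0,-0.45]
    - [0,0,0,-0.6]
    - [0,0,0,-0.75]
    - [0,0,0,-0.9]
    - [0,0,0,-1.05]
    - [0,0,0,-1.2]
    - [0,0,0,-1.31]
    - [0,0,0,-1.31]

```text
clock: 34.02
position: [0.5073, 0.053, 0.0963]
tool_rot: [3.14, -0.001, 0.054]
force: [5.2, -4.4, -7.4]
grip_width: 0.0109
finger_force: 68.5
```

Emit:
move_arm:
  moves:
    - [0,0,-5,0]
    - [0,0,-10,0]
    - [0,0,-15,0]
    - [0,0,-19,0]
    - [0,0,-19,0]

```text
clock: 34.65
position: [0.5074, 0.0529, 0.0776]
tool_rot: [3.141, -0.001, 0.055]
force: [3.9, -3.4, -1.9]
grip_width: 0.0115
finger_force: 69.3
```

Emit:
move_arm:
  moves:
    - [0,0,-1,0]
    - [0,0,-2,0]
    - [0,0,-2,0]

```text
clock: 35.02
position: [0.5079, 0.0528, 0.0771]
tool_rot: [-3.141, -0.003, 0.055]
force: [-5.3, -2.8, 41.8]
grip_width: 0.0109
finger_force: 75.5
```

Emit:
move_arm:
  moves:
    - [0,0,2,0]
    - [0,0,2,0]

```text
clock: 35.28
position: [0.5073, 0.053, 0.0776]
tool_rot: [3.141, -0.001, 0.055]
force: [4.9, -5.2, -1.9]
grip_width: 0.0112
finger_force: 69.2
```

Emit:
move_arm:
  moves:
    - [0,0,0,0]
    - [0,0,0,0]
    - [0,0,0,0]
    - [0,0,40,0]
    - [0,0,90,0]
    - [0,0,140,0]
    - [0,0,190,0]
    - [0,0,190,0]
  gripper: 0.5

```text
clock: 36.28
position: [0.5077, 0.0536, 0.27]
tool_rot: [-3.14, -0.004, 0.056]
force: [-0.2, 0.4, -0.2]
grip_width: 0.0429
finger_force: 0.0
```

Emit:
move_arm:
  moves:
    - [5,-40,0,0]
    - [12,-90,0,0]
    - [20,-140,0,0]
    - [28,-180,0,0]
    - [33,-190,0,0]
    - [33,-190,0,0]
    - [33,-190,0,0]
  gripper: 0

```text
clock: 37.15
position: [0.5396, -0.1351, 0.2669]
tool_rot: [-3.141, 0.001, 0.057]
force: [-0.3, 0.4, 0.5]
grip_width: -0.0
finger_force: 0.0
```

```bash
python3 - <<'E'
from h import *
s=monitor.observe();print(s['clock'],s['position'],s['tool_rot'],s['force'],s['grip_width'],s['qpos'].round(2))
im=grab_frame('wrist');cv2.imwrite('pics/w12.png',im);cw=cam('wrist',s);b=blobs(im,(60,120,40),(85,255,255),100);print(b)
c=cam('top')
for x in b: print(tri(cw,x[0],c,(425.1,184)),tri(cw,x[0],cam('scene'),(379.2,235.2)))
E
```

```text
37.15 [ 0.53957778 -0.13512296  0.26687726] [-3.14096417e+00  6.59748641e-04  5.71837994e-02] [-0.29160004  0.4328414   0.51453734] -3.350919760329068e-08 [-0.5   0.56  0.94  1.79 -0.51  1.06 -0.88]
[(array([284.7, 212.7]), array([268, 197,  34,  32, 846], dtype=int32))]
[ 0.54111127 -0.13640558  0.16896478] [ 0.541066   -0.13661551  0.16883727]
```

Emit:
move_arm:
  moves:
    - [1.5,-1.5,-40,0]
    - [1.5,-1.5,-70,0]
    - [1.5,-1.5,-80,0]
    - [1.5,-1.5,-83,0]
    - [1.5,-1.5,-86,0]
    - [1.5,-1.5,-86,0]

```text
clock: 37.95
position: [0.5416, -0.1378, 0.1821]
tool_rot: [-3.141, -0.001, 0.056]
force: [-1.9, 2.5, 5.7]
grip_width: -0.0001
finger_force: 2.4
```

Emit:
move_arm:
  moves:
    - [0,0,-2,0]
    - [0,0,-4,0]
    - [0,0,-5,0]
    - [0,0,-5,0]

```text
clock: 38.45
position: [0.5419, -0.1381, 0.1807]
tool_rot: [-3.139, -0.004, 0.055]
force: [-24.4, 14.1, 83.6]
grip_width: 0.0001
finger_force: 41.4
```

Emit:
move_arm:
  moves:
    - [0,0,5,0]
    - [0,0,20,0]
    - [0,0,60,0]
    - [-10,60,90,0]
    - [-20,120,90,0]
    - [-20,170,90,0]
    - [-20,220,90,0]
    - [-20,270,90,0]
    - [-20,300,90,0]
    - [-20,300,90,0]

```text
clock: 39.7
position: [0.5211, 0.1643, 0.2667]
tool_rot: [3.142, -0.0, 0.059]
force: [-0.1, -0.4, -0.0]
grip_width: -0.0005
finger_force: 0.0
```

```bash
python3 - <<'E'
from h import *
s=monitor.observe();print(s['clock'],s['position'],s['force'])
im=grab_frame('wrist');cv2.imwrite('pics/w13.png',im);cw=cam('wrist',s);t=grab_frame('top');c=cam('top');sc=grab_frame('scene')
cv2.imwrite('pics/t13.png',t);cv2.imwrite('pics/s13.png',sc)
print('green',blobs(t,(60,120,40),(85,255,255),100),blobs(sc,(60,120,40),(85,255,255),40))
for im,k in((t,c),(im,cw)):
    print([(x[0],p2w(k,x[0],.034).round(3)) for x in blobs(im,(8,120,60),(25,255,255),100)])
    print('lil',[j for j in lilac(im,k,.06,60) if j[0][0]>.35])
a=cv2.imread('pics/top0.png').astype(int)
d=np.abs(a-t).sum(2)
print('tally diff',d[250:278,303:330].mean())
g=cv2.cvtColor(t,cv2.COLOR_BGR2GRAY)
for r in range(196,232,2):print(r,''.join('#' if v<45 else '.' for v in g[r,300:350]))
g=cv2.cvtColor(cv2.imread('pics/top0.png'),cv2.COLOR_BGR2GRAY)
for r in range(196,232,2):print(r,''.join('#' if v<45 else '.' for v in g[r,300:350]))
E
```

```text
39.7 [0.52110077 0.16427734 0.26666541] [-0.07106543 -0.39922488 -0.02305455]
green [(array([424.9, 184. ]), array([418, 177,  15,  15, 182], dtype=int32))] [(array([379.2, 235.1]), array([374, 232,  11,   8,  69], dtype=int32))]
[]
lil [([0.5132, -0.3512, 0.06], [502, 194, 30, 27, 630]), ([0.4343, -0.3193, 0.06], [490, 231, 30, 28, 642]), ([0.398, -0.4055, 0.06], [539, 241, 20, 42, 233])]
[(array([185.1, 268.1]), array([0.396, 0.282, 0.034]))]
lil [([0.59, -0.0326, 0.06], [462, 106, 26, 48, 776]), ([0.4684, 0.4695, 0.06], [0, 192, 22, 43, 674]), ([0.4088, 0.4688, 0.06], [0, 235, 43, 52, 1647]), ([0.4167, 0.2706, 0.06], [165, 240, 47, 48, 754])]
tally diff 58.6931216931217
196 ..................................................
198 ..................................................
200 ..................................................
202 ......................####........................
204 .....................######.......................
206 .....................######.......................
208 ...................##########.....................
210 ..................#####...###
[... 861 characters left out ...]
...........######.......................
208 ...................##########.....................
210 .................######...#####...................
212 .................######....####...................
214 ................###############...................
216 .................##############...................
218 ..................############....................
220 ......................######......................
222 .......................#####......................
224 ..................................................
226 ..................................................
228 ..................#...........#...................
230 ..................................................
```

```bash
python3 -c "
from workcell import bot
print(bot.job_done())"
```

```text
the job is handed in; nothing more can be done
None
```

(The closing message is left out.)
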